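# Index the vial carousel to the open vial and lock it

## Task

The vial now under the filling needle is full and capped: bring the carousel's one open vial, the one without a cap, under the needle. With a fingertip push the lock lever's peg outwards until the lever is fully open, turn the wheel by pushing on the pins of its spokes, then push the lever fully home so that its fork locks the wheel there. Only push, never grip: do not touch or lift the vials, and leave the filling head and the things round about alone.

Things in the scene. Friction and masses are not known exactly. Their poses are not given: they have to be found in the camera images.
- stand: fixed grey stand of a hand-turned vial carousel. Origin on the bench under the wheel's axis, z up; its front (-x) faces the robot; 'stand' offsets below are in its axes, mm. Base disc 124 mm across with two low tongues (top 17 mm): one carries the lever's pivot at (-80,-60), the other, at -60 degrees, the filling head. Elsewhere only bench lies under the finger pins
- wheel (a joint): turn of the vial wheel about the stand's upright axis, rad, counter-clockwise from above positive, 0 at the start (locked). Turns freely either way, light friction (1 N at a pin), stays where left. Dark steel disc 116 mm across, z 23-31 mm, six cups at 40 mm radius, 60 degrees apart, one vial each, and in line with each cup a steel spoke ending in an upright pin
- pin_0 (a point): point 60 mm above the bench on the upright white finger pin at the end of spoke 0: pin 10 mm thick, 80 mm from the wheel's axis, from 21 to 74 mm above the bench; at the start it stands at 0 degrees in the stand frame (counter-clockwise from +x). Push it sideways to turn the wheel. The space (80 mm) between neighbouring pins is free above 33 mm height
- pin_1 (a point): point 60 mm above the bench on the upright white finger pin at the end of spoke 1: pin 10 mm thick, 80 mm from the wheel's axis, from 21 to 74 mm above the bench; at the start it stands at 60 degrees in the stand frame (counter-clockwise from +x). Push it sideways to turn the wheel. The space (80 mm) between neighbouring pins is free above 33 mm height
- pin_2 (a point): point 60 mm above the bench on the upright white finger pin at the end of spoke 2: pin 10 mm thick, 80 mm from the wheel's axis, from 21 to 74 mm above the bench; at the start it stands at 120 degrees in the stand frame (counter-clockwise from +x). Push it sideways to turn the wheel. The space (80 mm) between neighbouring pins is free above 33 mm height
- pin_3 (a point): point 60 mm above the bench on the upright white finger pin at the end of spoke 3: pin 10 mm thick, 80 mm from the wheel's axis, from 21 to 74 mm above the bench; at the start it stands at 180 degrees in the stand frame (counter-clockwise from +x). Push it sideways to turn the wheel. The space (80 mm) between neighbouring pins is free above 33 mm height
- pin_4 (a point): point 60 mm above the bench on the upright white finger pin at the end of spoke 4: pin 10 mm thick, 80 mm from the wheel's axis, from 21 to 74 mm above the bench; at the start it stands at 240 degrees in the stand frame (counter-clockwise from +x). Push it sideways to turn the wheel. The space (80 mm) between neighbouring pins is free above 33 mm height
- pin_5 (a point): point 60 mm above the bench on the upright white finger pin at the end of spoke 5: pin 10 mm thick, 80 mm from the wheel's axis, from 21 to 74 mm above the bench; at the start it stands at 300 degrees in the stand frame (counter-clockwise from +x). Push it sideways to turn the wheel. The space (80 mm) between neighbouring pins is free above 33 mm height
- lock_lever (a joint): angle of the flat steel lock lever about its upright pivot, rad, counter-clockwise positive: 0 (start) = home, its fork round the pin at 180 degrees in stand, so the wheel cannot turn; 0.5 = fully open, fork swung out to the robot's side (clear of all pins from 0.4). Stays where left; 1.5 N at the peg. The flared fork catches a pin up to 7 mm off line and centres it; slot 13 mm
- lever_peg (a point): point 60 mm above the bench on the upright white peg at the lever's free end: 12 mm thick, 27-74 mm above the bench, 115 mm from the pivot; at home it is at (-112, 50) in stand. Push it away from the wheel (to the robot) to open, towards the wheel to close
- filling_head: fixed steel post 12 mm thick at radius 100 mm, -60 degrees in the stand frame (away from the robot, to the right), 129 mm tall, with an aluminium bracket at 101-123 mm height reaching in to the nozzle over the wheel; hose barb up to 146 mm. Do not bump it
- needle_tip (a point): lower end of the filling needle, 90 mm above the bench, over the cup place at radius 40 mm and -60 degrees in the stand frame; 6 mm above the vial caps
- open_vial: the one vial without a cap: clear open glass vial 22 mm across, 44.5 mm tall with an open 18 mm neck; origin at the centre of its underside, 34 mm above the bench when seated. Starts in any cup but the one under the needle
- capped_0: capped screw vial, white ribbed cap 24 mm across, glass 22 mm across, 50 mm tall; origin at the centre of its underside; stands loose in a cup of the wheel; leave untouched
- capped_1: capped screw vial, white ribbed cap 24 mm across, glass 22 mm across, 50 mm tall; origin at the centre of its underside; stands loose in a cup of the wheel; leave untouched
- capped_2: capped screw vial, white ribbed cap 24 mm across, glass 22 mm across, 50 mm tall; origin at the centre of its underside; stands loose in a cup of the wheel; leave untouched
- capped_3: capped screw vial, white ribbed cap 24 mm across, glass 22 mm across, 50 mm tall; origin at the centre of its underside; stands loose in a cup of the wheel; leave untouched
- capped_5: capped screw vial, white ribbed cap 24 mm across, glass 22 mm across, 50 mm tall; origin at the centre of its underside; stands loose in a cup of the wheel; leave untouched (it starts under the needle)
- graphite: black plate 78x60x9 mm, lying left of the stand; bystander, leave alone; origin under its centre
- weight: small steel knobbed weight, 26 mm across, 34 mm tall, behind the stand to the right; bystander, leave alone; origin under its centre
- tape: roll of white tape, 48 mm across, 12 mm high, behind the stand to the right; bystander, leave alone; origin under its centre

How it is judged:
By the outcome, as a careful person would: the job done as asked, in the order asked, and still so for the second after the job is handed in, with the robot touching nothing.
It also fails if it takes over 67 s, if anything falls off the work surface, if the arm or the gripper's body presses on something with over 40 N, if the wrist force passes 120 N, or if a joint passes its speed limit or range.

## Robot

A 7-joint arm with a two-finger parallel gripper is mounted at the origin on a cart in front of the work surface, level with it; the furniture and walls round the work are solid. World frame = base frame: x ahead of the robot, y to its left, z up, the work surface at z = 0. Lengths are in mm, angles in rad, forces in N, time in s.
With the tool pointing down it reaches from about 350 to 900 mm from the base axis. Payload 7.2 kg.
Tool frame: the origin (TCP) lies at the centre of the arm's flange, where the gripper is bolted on; the fingertips stand 173 mm ahead of it and the grasp point (between the pads) lies 155 mm ahead of it; z points along the fingers, y is the line along which they close (so a half turn about z gives the same grasp; the last joint's range is limited). The gripper opens to 85 mm and grips with 20 to 120 N. Pads are 22 mm wide; open, the fingers measure 114 mm over their backs; the gripper's body (76 mm by 85 mm) begins 54 mm behind the grasp point. The pads swing forward as they close: fully open they stand 13 mm farther back than shut.
Start: joints at [1.055, 0.411, -0.013, 1.596, 0.006, 1.134, -0.082], TCP at [270.601, -563.38, 404.697] pointing down, gripper open.
Joint ranges: [-2.95, 2.95], [-0.29, 1.99], [-1.47, 1.44], [0.14, 2.54], [-1.03, 4.17], [0.13, 1.85], [-2.86, 2.86]. Speed limits (rad/s): [2.39, 2.39, 3.01, 3.01, 3.14, 3.14, 3.14].

## Interface

Orientations are given as a rotation vector (axis times angle).
In Python, from workcell import sensors, optics, robot gives the robot as it stands.
- The arm moves only by the tool apply_moves, never from a script. Its argument "moves" is one flat list of numbers, 5 for each row, row after row: the shift along the tool's x, y, z in cm, then the turn about the tool's z in rad, then the gripper's target within -1 to 1 (fully open at 1, half-way at 0, shut at -1). A call has exactly 5 rows; each row shifts and turns the commanded pose from where the row before left it, along the tool's axes as they then stand; what a row does not reach is not made up. A row lasts 1/10 s, in which the tool goes at most 50 mm and 8.59 degrees, less where a joint would pass 70% of its speed; a pose out of reach is approached as far as the arm can. A call is refused whole if a number of a shift passes 5 or a number of a turn 0.15, either way. A call with a gripper value outside its range is refused whole. The fingers move at their own pace and stop on an object; "force" is the grip in N (left out, the last holds). Time passes only in rows, so rows that do not move let the fingers close, or fill a call up. It gives the time, the measured TCP pose, the force, the opening and the grip force at its end, in the units of the state.
- sensors.get_state(): the state, without advancing time (a new reading comes with each control period).
- optics.grab_frame(name): name is "scene" or "top" or "wrist"; returns (picture, depth): 384x512x3 uint8, blue, green, red; 384x512 float32, mm along the optical axis (not along the pixel's ray), 0 where there is no reading.
- optics.camera_info(name): a dict with "vfov" (degrees; the focal length in pixels is half the picture's height over the tangent of half this angle, whatever the lens; pixels are square), "cx", "cy" (the principal point, pixels), "T" (4x4, takes a point from camera to world coordinates); the wrist camera has in their place "mount" (4x4, takes a point from camera to tool coordinates, whose origin is the TCP and whose axes are the flange's). Camera axes: x right, y down, z forward; pixel columns grow to the right and rows downward; lengths in mm; the calibration is good to about 2 mm. A picture is of the moment at which its call begins: read the wrist's pose just before it. camera_info takes no time and is no camera call.
- robot.sign_off(): hands the job in; it is judged then, once.
The state is a dict: "clock": time; "joint_positions": joint angles; "dq": joint speeds; "effort": joint torques, N m; "ee_pos": TCP position; "eef_rot": TCP orientation; "contact_force": force on the tool from outside, world axes, zero at the start; "ft_torque": the same for the moment, N m; "opening": opening from 0.0 (shut) to 1.0 (fully open); "grasp_force": force on a finger pad.
Only numpy, scipy, OpenCV 4.12 (cv2) and the standard library are available. Lean on these libraries where they do the work, as an engineer would, in place of code of your own. Each camera call takes 0.05 s, during which the arm holds its last target. There are 200 camera calls.

## Working session

There is one attempt and no reset: what is moved stays moved. The work goes in short steps, Python scripts to look and compute and a tool call to move; the robot and the scene stay as the last step left them, time stands still between calls to the robot, and variables do not carry over. Pictures are saved under pics/ and viewed, at most 10 in all, crops included, and the job is handed in when it is done.

Besides the shell and the picture viewer there is one more tool, called after "Call:" as name(argument=value, ...) on one line, values as JSON. apply_moves: Moves the arm, as the interface text tells. Its arguments: {"type":"object","properties":{"moves":{"type":"array","items":{"type":"number"}},"force":{"type":"number"}},"required":["moves"]}

```bash
mkdir -p pics; python3 - <<'E'
from workcell import sensors, optics
import cv2, numpy as np
s=sensors.get_state(); print(s)
for n in("top","scene"):
    i=optics.camera_info(n); print(n,i)
    p,d=optics.grab_frame(n); cv2.imwrite(f"pics/{n}0.png",p); np.savez(f"{n}0.npz",p=p,d=d)
E
```

```text
{'clock': 0.0, 'joint_positions': array([ 1.05481622,  0.4119483 , -0.0126931 ,  1.59706133,  0.00560113,
        1.13428855, -0.08216104]), 'dq': array([ 3.93041622e-05, -8.36272184e-04, -1.28709365e-03,  9.11753595e-04,
       -2.44069216e-03,  2.02872092e-03, -1.30573068e-03]), 'effort': array([ 7.52885244e-04, -6.00627494e+01,  6.82646502e-01, -2.99415028e+01,
        1.38887664e-02,  1.06744620e-02, -2.19552129e-05]), 'ee_pos': array([ 270.48185242, -563.20180441,  403.81569816]), 'eef_rot': array([-3.06161012e+00, -6.97227207e-01,  7.74745553e-04]), 'contact_force': array([-0.37143185,  0.36558497, -0.29497728]), 'ft_torque': array([-0.0532132 , -0.00805739, -0.00588344]), 'grasp_force': 0.0, 'opening': 0.9980144528890226}
top {'vfov': 42.82654786386672, 'cx': 253.76999332370602, 'cy': 185.7505986039046, 'T': array([[ 1.67879693e-02, -9.80431672e-01,  1.96142554e-01,
         3.36766956e+02],
       [-9.99759446e-01, -1.36909328e-02,  1.71350208e-02,
         3.26584874e+02],
       [-1.41143426e-02, -1.96383033e-01, -9.80425668e-01,
         1.11624960e+03],
       [ 0.00000000e+00,  0.00000000e+00,  0.00000000e+00,
         1.00000000e+00]])}
scene {'vfov': 43.80619368095444, 'cx': 253.76005150901608, 'cy': 190.42270759848108, 'T': array([[-5.41294356e-01, -5.18014441e-01,  6.62315226e-01,
        -8.71344154e+01],
       [-8.40587139e-01,  3.14325500e-01, -4.41149341e-01,
         7.56931141e+02],
       [ 2.03391651e-02, -7.95525310e-01, -6.05578896e-01,
         6.36917260e+02],
       [ 0.00000000e+00,  0.00000000e+00,  0.00000000e+00,
         1.00000000e+00]])}
```

View pics/top0.png

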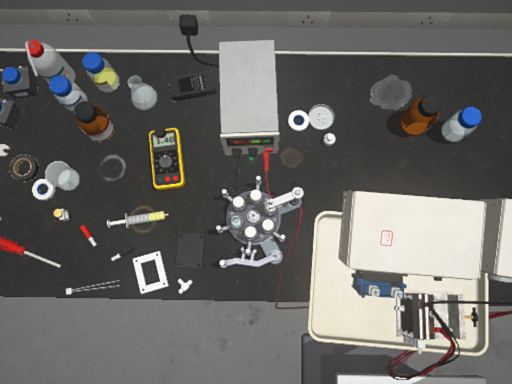

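View pics/scene0.png

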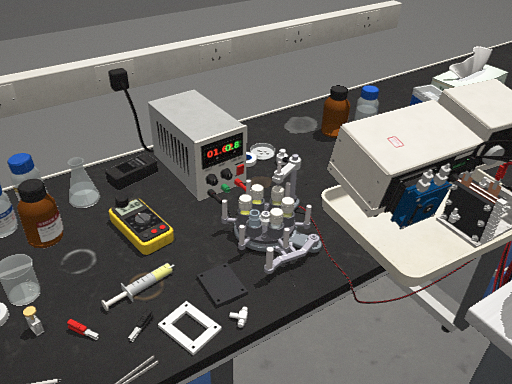

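The top view shows the wheel centred near (253,217), the lever in front near (250,262), and the filling head at about (297,193). The power supply stands behind the wheel. I'll enlarge the wheel area in both views.

```bash
cat > h.py <<'E'
import numpy as np
from workcell import optics
def cam(n):
    i=optics.camera_info(n); return i, 192/np.tan(np.radians(i["vfov"]/2))
def ray(n,u,v,z):
    i,f=cam(n); T=i["T"]; d=T[:3,:3]@[(u-i["cx"])/f,(v-i["cy"])/f,1]; o=T[:3,3]
    return o+d*(z-o[2])/d[2]
def proj(n,P):
    i,f=cam(n); T=i["T"]; c=T[:3,:3].T@(np.array(P)-T[:3,3]); return f*c[0]/c[2]+i["cx"],f*c[1]/c[2]+i["cy"]
E
python3 - <<'E'
import cv2, numpy as np
from h import *
p=np.load("top0.npz")["p"]; q=np.load("scene0.npz")["p"]
a=cv2.resize(p[165:285,195:315],None,fx=5,fy=5,interpolation=cv2.INTER_CUBIC)
cv2.imwrite("pics/topc.png",a)
cv2.imwrite("pics/scenec.png",cv2.resize(q[140:280,210:340],None,fx=4,fy=4,interpolation=cv2.INTER_CUBIC))
print(ray("top",253,216,74),ray("top",253,217,31))
E
```

```text
[479.09598911 345.3409646   74.        ] [482.71945711 346.07632982  31.        ]
```

View pics/topc.png

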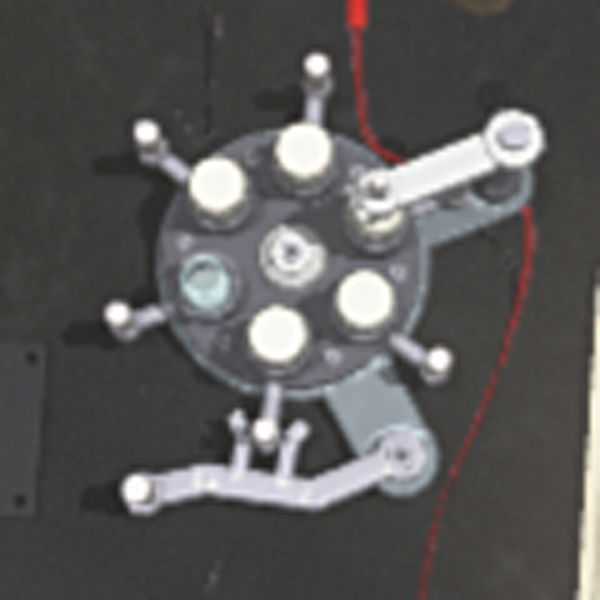

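View pics/scenec.png

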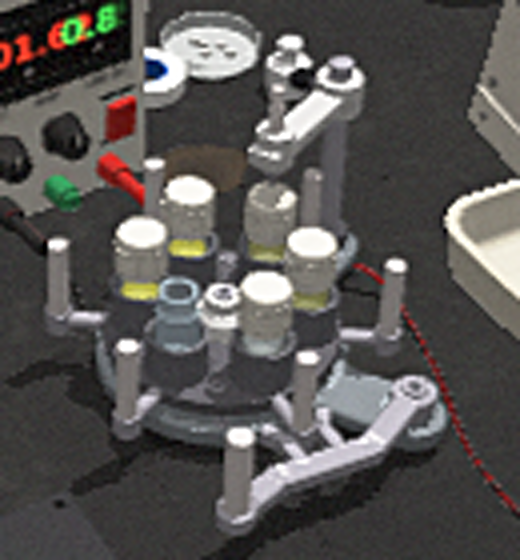

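The crops show the open glass vial at topc (207,283), in cup 2, in line with pin 2 at topc (118,314). It therefore has to go half a turn to reach the needle. Pin tops in topc are 0:(316,66), 1:(148,133), 2:(118,314), 3:(265,430), 4:(437,362), and the peg is at (138,490). Next I'll fit the stand pose.

```bash
cat >> h.py <<'E'
import cv2
def topcent(p,u,v,r=5):
    "brightness-weighted centroid of white low-saturation blob near (u,v)"
    u0,v0=int(round(u)),int(round(v)); w=p[v0-r:v0+r+1,u0-r:u0+r+1].astype(float).min(2)
    w=np.clip(w-185,0,None); ys,xs=np.mgrid[v0-r:v0+r+1,u0-r:u0+r+1]
    return (xs*w).sum()/w.sum(),(ys*w).sum()/w.sum()
E
python3 - <<'E'
from h import *
from scipy.optimize import least_squares
d=np.load("top0.npz"); p=d["p"]
px={0:(316,66),1:(148,133),2:(118,314),3:(265,430),4:(437,362),'g':(138,490)}
off={k:80*np.array([np.cos(k*np.pi/3),np.sin(k*np.pi/3)]) for k in range(5)}; off['g']=np.array([-112,50.])
W={}
for k,(a,b) in px.items():
    u,v=a/5+195-.4,b/5+165-.4; c=topcent(p,u,v,3); W[k]=ray("top",*c,74)[:2]; print(k,(u,v),np.round(c,1),np.round(W[k],1))
def R(t): return np.array([[np.cos(t),-np.sin(t)],[np.sin(t),np.cos(t)]])
s=least_squares(lambda q:np.concatenate([q[:2]+R(q[2])@off[k]-W[k] for k in W]),[480,346,0])
print("stand",s.x,"res",np.round(s.fun.reshape(-1,2),1))
q=s.x
for n,z in(("pin2",74),):
    for k in off: P=[*(q[:2]+R(q[2])@off[k]),74]; print(k,np.round(P,1),"scene px",np.round(proj("scene",P),1))
# supply front face & height
i,f=cam("top"); D=d["d"]
for (u,v) in((250,148),(250,140),(250,80),(250,154),(250,158)):
    z=D[v,u]; print((u,v),np.round(i["T"]@[(u-i["cx"])*z/f,(v-i["cy"])*z/f,z,1],0))
E
```

```text
0 (257.8, 177.79999999999998) [257.9 177.4] [563.9 336.1]
1 (224.2, 191.2) [223.8 191. ] [532.8 409.5]
2 (218.2, 227.4) [218.1 227.2] [453.9 419.5]
3 (247.6, 250.6) [247.5 250.3] [405.8 355.6]
4 (282.0, 237.0) [282.3 236.4] [436.4 282.3]
g (222.2, 262.6) [221.8 262.3] [379.8 409.3]
stand [ 4.84756744e+02  3.45867951e+02 -1.24195449e-01] res [[ 0.2 -0.1]
 [ 0.3  0.1]
 [-0.2  0. ]
 [-0.4  0.2]
 [ 0.1 -0.2]
 [ 0.1  0. ]]
0 [564.1 336.   74. ] scene px [248.7 179.5]
1 [533.  409.7  74. ] scene px [224.6 199.6]
2 [453.6 419.6  74. ] scene px [242.2 225.1]
3 [405.4 355.8  74. ] scene px [287.2 228.1]
4 [436.5 282.1  74. ] scene px [309.3 205. ]
g [379.8 409.4  74. ] scene px [270.4 247.9]
(250, 148) [631. 355.  69.   1.]
(250, 140) [633. 353. 126.   1.]
(250, 80) [756. 355. 151.   1.]
(250, 154) [619. 355.  63.   1.]
(250, 158) [620. 355.  25.   1.]
```

```bash
cat >> h.py <<'E'
from workcell import sensors
from scipy.spatial.transform import Rotation
C=np.array([484.8,345.9]); PSI=-.1242; PIV=np.array([398.,296.3])
def yaw(s):
    x=Rotation.from_rotvec(s["eef_rot"]).as_matrix()[:,0]; return np.arctan2(x[1],x[0])
def plan(wps,start=None):
    "wps: (x,y,z,yawdeg,rows); prints rows in tool axes (cm, rad)"
    s=sensors.get_state(); p=np.array(s["ee_pos"]) if start is None else np.array(start[:3]); a=yaw(s) if start is None else np.radians(start[3])
    for x,y,z,A,n in wps:
        q0,a0=p.copy(),a; A=np.radians(A)
        for k in range(1,n+1):
            tgt=q0+(np.array([x,y,z])-q0)*k/n; ta=a0+(A-a0)*k/n; d=tgt-p
            print(np.round([(d[0]*np.cos(a)+d[1]*np.sin(a))/10,(d[0]*np.sin(a)-d[1]*np.cos(a))/10,-d[2]/10,-(ta-a)],3)); p,a=tgt,ta
        print('--')
E
python3 - <<'E'
from h import *
D=np.load("top0.npz")["d"]; i,f=cam("top")
v,u=np.mgrid[:384,:512]; P=np.stack([(u-i["cx"])*D/f,(v-i["cy"])*D/f,D],-1)@i["T"][:3,:3].T+i["T"][:3,3]
P=P[D>0]
for y in range(-350,450,50):
    m=(abs(P[:,1]-y)<25)&(P[:,0]>250)&(P[:,0]<560); print(y,P[m,2].max() if m.any() else None, P[m&(P[:,2]>120),0].min() if (m&(P[:,2]>120)).any() else None)
print(np.degrees(yaw(sensors.get_state())))
plan([(400,-50,404,25,11),(409,414,404,9,10),(409,414,215,9,5)])
E
```

```text
-350 None None
-300 None None
-250 4.312314347605479 None
-200 101.68898766425923 None
-150 184.3601788415807 308.6905431295703
-100 172.65504053016957 308.3289260327393
-50 185.936501805303 251.01550655294764
0 188.80304637753375 250.12648506103145
50 173.73391219812356 316.2086911499995
100 174.02950635485 317.5503961401862
150 172.65840651240023 363.261970001029
200 39.96627261589197 None
250 131.49913058094182 513.2483914253207
300 147.0082789545164 491.71519384205067
350 90.16487316790699 None
400 87.30356439859975 None
25.65712406143266
[ 3.081e+00 -3.696e+00 -1.000e-03  1.000e-03]
[ 3.077e+00 -3.699e+00 -1.000e-03  1.000e-03]
[ 3.074e+00 -3.702e+00 -1.000e-03  1.000e-03]
[ 3.070e+00 -3.706e+00 -1.000e-03  1.000e-03]
[ 3.066e+00 -3.709e+00 -1.000e-03  1.000e-03]
[ 3.062e+00 -3.712e+00 -1.000e-03  1.000e-03]
[ 3.058e+00 -3.715e+00 -1.000e-03  1.000e-03]
[ 3.054e+00 -3.718e+00 -1.000e-03  1.000e-03]
[ 3.050e+00 -3.721e+00 -1.000e-03  1.000e-03]
[ 3.046e+00 -3.725e+00 -1.000e-03  1.000e-03]
[ 3.043e+00 -3.728e+00 -1.000e-03  1.000e-03]
--
[ 2.043 -4.167 -0.     0.028]
[ 1.925 -4.223 -0.     0.028]
[ 1.807 -4.275 -0.     0.028]
[ 1.687 -4.324 -0.     0.028]
[ 1.565 -4.369 -0.     0.028]
[ 1.443 -4.411 -0.     0.028]
[ 1.319 -4.45  -0.     0.028]
[ 1.194 -4.485 -0.     0.028]
[ 1.069 -4.516 -0.     0.028]
[ 0.942 -4.544 -0.     0.028]
--
[ 0.    0.    3.78 -0.  ]
[ 0.    0.    3.78 -0.  ]
[ 0.    0.    3.78 -0.  ]
[ 0.    0.    3.78 -0.  ]
[ 0.    0.    3.78 -0.  ]
--
```

Call:
apply_moves(moves=[3, -3.7, -1, 0, -1, 3, -3.7, -1, 0, -1, 3, -3.7, -1, 0, -1, 3, -3.7, 0, 0, -1, 3, -3.7, 0, 0, -1], force=30)

```text
clock: 0.6
ee_pos: [325.8, -329.7, 434.8]
eef_rot: [3.063, 0.697, 0.0]
contact_force: [1.5, 0.5, 0.1]
opening: 0.144
grasp_force: 0.0
```

Call:
apply_moves(moves=[3, -3.7, 0, 0, -1, 3, -3.7, 0, 0, -1, 3, -3.7, 0, 0, -1, 3, -3.7, 0, 0, -1, 3, -3.7, 0, 0, -1])

```text
clock: 1.1
ee_pos: [380.6, -98.0, 434.7]
eef_rot: [3.063, 0.697, 0.0]
contact_force: [1.6, -0.6, 0.3]
opening: -0.0
grasp_force: 0.0
```

Call:
apply_moves(moves=[2.5, -4, 0, 0.03, -1, 2, -4.2, 0, 0.03, -1, 2, -4.2, 0, 0.03, -1, 2, -4.2, 0, 0.03, -1, 2, -4.2, 0, 0.03, -1])

```text
clock: 1.6
ee_pos: [398.8, 134.2, 434.8]
eef_rot: [3.107, 0.464, 0.001]
contact_force: [1.9, 0.9, 0.5]
opening: -0.004
grasp_force: 0.0
```

```bash
python3 - <<'E'
from h import *
s=sensors.get_state(); print(s["ee_pos"],np.degrees(yaw(s)),s["clock"],s["opening"])
plan([(407,414,404,9,6),(407,414,215,9,5)])
E
```

```text
[398.77228149 134.17288154 434.80175907] 16.974682082131725 1.6 -0.0038830289746906704
[ 1.493 -4.421  0.513  0.023]
[ 1.39  -4.454  0.513  0.023]
[ 1.286 -4.485  0.513  0.023]
[ 1.182 -4.514  0.513  0.023]
[ 1.077 -4.54   0.513  0.023]
[ 0.971 -4.564  0.513  0.023]
--
[ 0.    0.    3.78 -0.  ]
[ 0.    0.    3.78 -0.  ]
[ 0.    0.    3.78 -0.  ]
[ 0.    0.    3.78 -0.  ]
[ 0.    0.    3.78 -0.  ]
--
```

Call:
apply_moves(moves=[1.5, -4.4, 0, 0.03, -1, 1.4, -4.5, 0, 0.03, -1, 1.3, -4.5, 0, 0.02, -1, 1.2, -4.5, 0, 0.02, -1, 1, -4.5, 0, 0.02, -1])

```text
clock: 2.1
ee_pos: [407.4, 367.0, 434.2]
eef_rot: [3.129, 0.276, -0.001]
contact_force: [0.2, -0.9, 0.6]
opening: -0.001
grasp_force: 0.0
```

Call:
apply_moves(moves=[1, -4.5, 0, 0.02, -1, 0, 0, 4, 0, -1, 0, 0, 4, 0, -1, 0, 0, 4, 0, -1, 0, 0, 0, 0, -1])

```text
clock: 2.6
ee_pos: [408.3, 409.6, 309.4]
eef_rot: [3.125, 0.248, -0.012]
contact_force: [-0.7, -1.4, 0.2]
opening: -0.003
grasp_force: 0.0
```

```bash
python3 - <<'E'
from h import *
s=sensors.get_state(); print(s["ee_pos"],np.degrees(yaw(s)),s["clock"],s["joint_positions"])
p,d=optics.grab_frame("scene"); cv2.imwrite("pics/s1.png",cv2.resize(p[100:280,190:360],None,fx=3,fy=3))
print("tip px",np.array(proj("scene",s["ee_pos"]-[0,0,173]))-[190,100])
plan([(407,414,215,9,3)])
E
```

```text
[408.25249235 409.57068427 309.3832776 ] 9.067732369764485 2.6 [-0.35236366  0.53502293 -0.70725977  1.77411988  0.40415642  0.99342777
 -2.63163333]
tip px [ 72.07331589 110.13765336]
[-0.042 -0.118  3.255  0.   ]
[-0.042 -0.118  3.255  0.   ]
[-0.042 -0.118  3.255  0.   ]
--
```

View pics/s1.png

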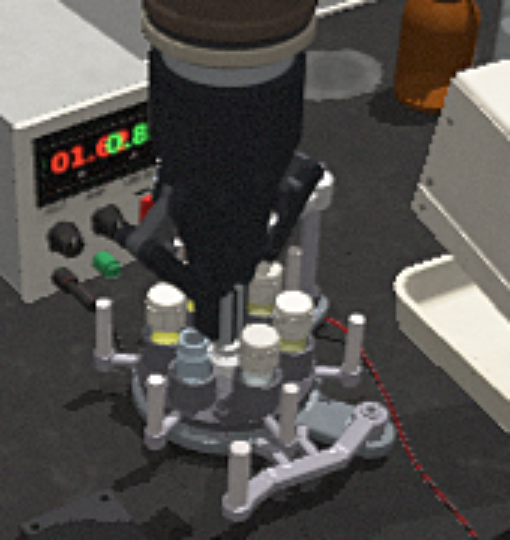

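The gripper is hovering over the start spot at s1 (226,330), and its closed linkages flare out along tool y. I'll measure that flare from the depth image so it clears the vials.

```bash
python3 - <<'E'
from h import *
s=sensors.get_state(); R=Rotation.from_rotvec(s["eef_rot"]).as_matrix()
p,D=optics.grab_frame("scene"); i,f=cam("scene")
v,u=np.mgrid[:384,:512]; P=np.stack([(u-i["cx"])*D/f,(v-i["cy"])*D/f,D],-1)@i["T"][:3,:3].T+i["T"][:3,3]
m=(D>0)&(P[...,2]>130); Q=(P[m]-s["ee_pos"])@R
for h in range(0,120,8):
    k=(abs(173-Q[:,2]-h)<4)&(abs(Q[:,0])<80)&(abs(Q[:,1])<90)
    if k.sum()>3: print("h above tip",h,k.sum(),"x",np.percentile(Q[k,0],[2,98]).round(),"y",np.percentile(Q[k,1],[2,98]).round())
E
```

```text
h above tip 0 12 x [-11.   4.] y [-9.  3.]
h above tip 8 59 x [-12.   5.] y [-16.   6.]
h above tip 16 68 x [-12.   6.] y [-16.  10.]
h above tip 24 71 x [-12.   4.] y [-16.   9.]
h above tip 32 54 x [-12.  -3.] y [-16.   9.]
h above tip 40 53 x [-14.  -6.] y [-17.  28.]
h above tip 48 152 x [-14.   8.] y [-34.  29.]
h above tip 56 158 x [-13.  11.] y [-40.  37.]
h above tip 64 174 x [-17.  14.] y [-47.  41.]
h above tip 72 189 x [-18.   2.] y [-52.  47.]
h above tip 80 215 x [-18.   3.] y [-62.  52.]
h above tip 88 334 x [-19.  10.] y [-63.  57.]
h above tip 96 253 x [-20.   5.] y [-59.  51.]
h above tip 104 267 x [-20.   5.] y [-46.  32.]
h above tip 112 124 x [-12.   7.] y [-43.  -5.]
```

```bash
python3 - <<'E'
from h import *
h0=np.arctan2(409.4-PIV[1],379.8-PIV[0])
def F(th,n,rho=114): 
    a=h0+th; r=np.array([np.cos(a),np.sin(a)]); return PIV+rho*r+n*np.array([r[1],-r[0]])
w=[]
w.append((*F(0,27),223,9,3)); w.append((*F(0,17),223,9,1))
for t in(.1,.2,.3,.4,.5): w.append((*F(t,17),223,9+np.degrees(t),1))
w.append((*F(.5,14),223,9+28.6,1)); w.append((*F(.5,40),223,9+28.6,1))
plan(w); print(w)
E
```

```text
[-0.08  -0.066  3.065  0.   ]
[-0.08  -0.066  3.065  0.   ]
[-0.08  -0.066  3.065  0.   ]
--
[-1.     0.002 -0.    -0.   ]
--
[-1.147 -0.11  -0.    -0.1  ]
--
[-1.147 -0.11  -0.    -0.1  ]
--
[-1.147 -0.11  -0.    -0.1  ]
--
[-1.147 -0.11  -0.    -0.1  ]
--
[-1.147 -0.11  -0.    -0.1  ]
--
[-0.3    0.001 -0.     0.001]
--
[ 2.6   -0.009 -0.    -0.   ]
--
[(np.float64(406.545239634563), np.float64(413.14168297139463), 223, 9, 3), (np.float64(396.67225360259783), np.float64(411.55292659843474), 223, 9, 1), (np.float64(385.1727933632841), np.float64(410.84458856663196), 223, np.float64(14.729577951308233), 1), (np.float64(373.8014983325736), np.float64(408.99175886927827), 223, np.float64(20.459155902616466), 1), (np.float64(362.671986731563), np.float64(406.0129503682457), 223, np.float64(26.188733853924695), 1), (np.float64(351.89546096124195), np.float64(401.93792633341326), 223, np.float64(31.918311805232932), 1), (np.float64(341.5795965048618), np.float64(396.80740305791306), 223, np.float64(37.64788975654116), 1), (np.float64(339.208795506175), np.float64(394.9691150977105), 223, 37.6, 1), (np.float64(359.755737494794), np.float64(410.9009440861326), 223, 37.6, 1)]
```

Call:
apply_moves(moves=[-0.1, -0.1, 3, 0, -1, -0.1, 0, 3, 0, -1, 0, -0.1, 2.6, 0, -1, -0.5, 0, 0, 0, -1, -0.5, 0, 0, 0, -1])

```text
clock: 3.2
ee_pos: [397.2, 412.3, 230.8]
eef_rot: [-3.13, -0.247, -0.003]
contact_force: [1.0, 0.3, -0.5]
opening: -0.002
grasp_force: 0.5
```

Call:
apply_moves(moves=[-0.57, -0.05, 0, -0.05, -1, -0.57, -0.05, 0, -0.05, -1, -0.57, -0.05, 0, -0.05, -1, -0.57, -0.05, 0, -0.05, -1, -0.57, -0.05, 0, -0.05, -1])

```text
clock: 3.7
ee_pos: [369.1, 407.9, 231.9]
eef_rot: [-3.073, -0.639, -0.007]
contact_force: [1.2, 2.2, 0.1]
opening: -0.003
grasp_force: 0.6
```

Call:
apply_moves(moves=[-0.57, -0.05, 0, -0.05, -1, -0.57, -0.05, 0, -0.05, -1, -0.57, -0.05, 0, -0.05, -1, -0.57, -0.05, 0, -0.05, -1, -0.57, -0.05, 0, -0.05, -1])

```text
clock: 4.2
ee_pos: [343.1, 396.3, 231.9]
eef_rot: [-2.97, -1.017, -0.008]
contact_force: [-0.2, 1.5, 0.2]
opening: 0.001
grasp_force: 0.6
```

```bash
cat >> h.py <<'E'
H0=np.arctan2(409.4-PIV[1],379.8-PIV[0])
def F(th,n,rho=114):
    a=H0+th; r=np.array([np.cos(a),np.sin(a)]); return PIV+rho*r+n*np.array([r[1],-r[0]])
def lever(u,v,p):
    c=topcent(p,u,v,3); w=ray("top",*c,74)[:2]; print("peg",w,"r",np.hypot(*(w-PIV)),"angle",np.arctan2(*(w-PIV)[::-1])-H0)
E
python3 - <<'E'
from h import *
s=sensors.get_state(); print(s["ee_pos"],np.degrees(yaw(s)),s["contact_force"]); print(F(.5,17))
p,d=optics.grab_frame("top"); e=proj("top",[*F(.5,0,114.5),74]); print(e); lever(*e,p)
cv2.imwrite("pics/t1.png",cv2.resize(p[165:315,185:335],None,fx=4,fy=4,interpolation=cv2.INTER_CUBIC))
E
```

```text
[343.07284409 396.33758952 231.88258545] 37.80560405906905 [-0.24271162  1.49584812  0.20045629]
[341.5795965  396.80740306]
(np.float64(231.8943309617095), np.float64(287.68877430128146))
peg [nan nan] r nan angle nanh.py:15: RuntimeWarning: invalid value encountered in scalar divide
  return (xs*w).sum()/w.sum(),(ys*w).sum()/w.sum()
```

View pics/t1.png

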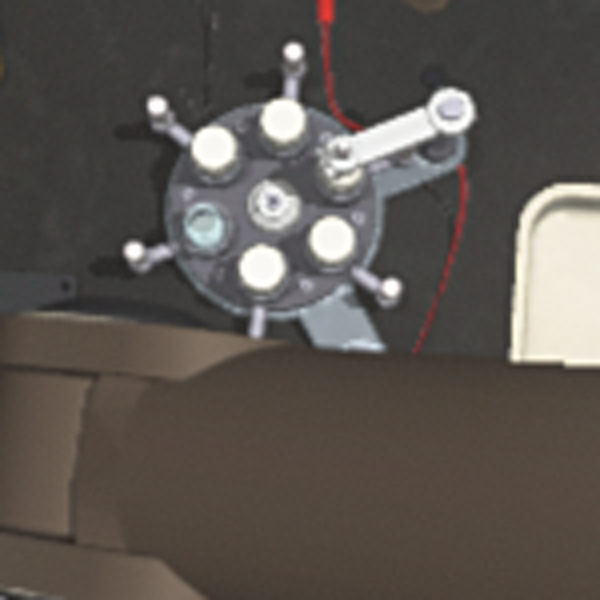

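The arm hides the lever in the top view, though the wheel is still unmoved (pin tops at t1 (293,52), (157,107) and (135,250)). I'll press a little further to feel for the end stop, then check in the scene view.

Call:
apply_moves(moves=[-0.2, 0, 0, 0, -1, -0.2, 0, 0, 0, -1, -0.2, 0, 0, 0, -1, -0.1, 0, 0, 0, -1, 0, 0, 0, 0, -1])

```text
clock: 4.75
ee_pos: [341.0, 394.0, 231.9]
eef_rot: [-2.968, -1.008, -0.018]
contact_force: [12.3, 10.9, -3.2]
opening: -0.003
grasp_force: 8.6
```

```bash
python3 - <<'E'
from h import *
s=sensors.get_state(); print(s["ee_pos"],np.degrees(yaw(s)),s["contact_force"])
p,d=optics.grab_frame("scene")
for t in(.3,.4,.45,.5):print(t,proj("scene",[*F(t,0,114.5),74]))
cv2.imwrite("pics/s2.png",cv2.resize(p[130:290,190:350],None,fx=3.5,fy=3.5,interpolation=cv2.INTER_CUBIC))
E
```

```text
[341.03916085 394.00792656 231.8965709 ] 37.50946555097551 [12.33798253 10.85640045 -3.19822625]
0.3 (np.float64(286.777526839994), np.float64(257.3840693470113))
0.4 (np.float64(293.11848844669225), np.float64(259.8276881733036))
0.45 (np.float64(296.412995641041), np.float64(260.89037419393395))
0.5 (np.float64(299.77649753112445), np.float64(261.8411759371013))
```

View pics/s2.png

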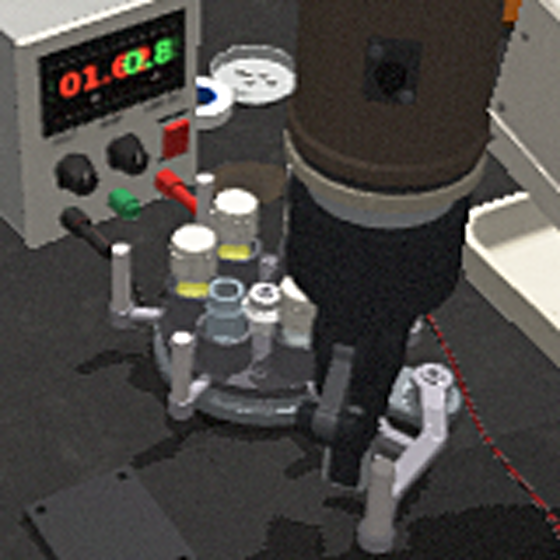

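The peg is at s2 (383,465), which is scene pixel (299,263) and matches 0.5 rad. With 16 N reaction the lever is on its stop, so it is fully open. Next I'll go round the outside to behind pin 2.

```bash
cat >> h.py <<'E'
def G(phid,n,r=84):
    "finger centre n mm (clockwise side) behind a pin at world angle phid"
    a=np.radians(phid); return C+r*np.array([np.cos(a),np.sin(a)])-n*np.array([-np.sin(a),np.cos(a)])
E
python3 - <<'E'
from h import *
w=[(358,409,232,37.5,1),(430,470,230,30,3),(478,470,225,23,1),(*G(112.9,25),222,23,1),(*G(112.9,17),222,23,1)]
for a in range(5,61,5): w.append((*G(112.9+a,17),222,23+a,1))
plan(w)
E
```

```text
[ 2.255 -0.152 -0.011  0.   ]
--
[ 3.142 -0.152  0.067  0.044]
[ 3.132 -0.289  0.067  0.044]
[ 3.117 -0.425  0.067  0.044]
--
[4.157 2.4   0.5   0.122]
--
[-1.708  3.294  0.3   -0.   ]
--
[-0.8   -0.001 -0.    -0.   ]
--
[-0.738 -0.117 -0.    -0.087]
--
[-0.738 -0.117 -0.    -0.087]
--
[-0.738 -0.117 -0.    -0.087]
--
[-0.738 -0.117 -0.    -0.087]
--
[-0.738 -0.117 -0.    -0.087]
--
[-0.738 -0.117 -0.    -0.087]
--
[-0.738 -0.117 -0.    -0.087]
--
[-0.738 -0.117 -0.    -0.087]
--
[-0.738 -0.117 -0.    -0.087]
--
[-0.738 -0.117 -0.    -0.087]
--
[-0.738 -0.117 -0.    -0.087]
--
[-0.738 -0.117 -0.    -0.087]
--
```

Call:
apply_moves(moves=[2.8, -0.1, 0, 0, -1, 3.1, -0.2, 0, 0.04, -1, 3.1, -0.3, 0, 0.04, -1, 3.1, -0.4, 0, 0.04, -1, 0, 0, 0, 0, -1])

```text
clock: 5.3
ee_pos: [432.4, 471.7, 229.9]
eef_rot: [-3.029, -0.826, -0.005]
contact_force: [-0.3, -0.5, 0.3]
opening: 0.003
grasp_force: 0.0
```

```bash
python3 - <<'E'
from h import *
s=sensors.get_state(); print(s["ee_pos"],np.degrees(yaw(s)),s["contact_force"],s["joint_positions"])
plan([(478,470,226,23,1),(*G(112.9,25),222,23,2)])
E
```

```text
[432.37460944 471.68391043 229.93987304] 30.52418540598825 [-0.30319974 -0.4663878   0.27837351] [-0.42434972  0.73741811 -0.71529279  1.6763027   0.57565029  0.9453917
 -2.39513019]
[3.845 2.462 0.394 0.131]
--
[-0.854  1.647  0.2   -0.   ]
[-0.854  1.647  0.2   -0.   ]
--
```

Call:
apply_moves(moves=[3.8, 2.4, 0.4, 0.13, -1, 0, 0, 0, 0, -1, -0.8, 1.6, 0.2, 0, -1, -0.8, 1.6, 0.2, 0, -1, 0, 0, 0, 0, -1])

```text
clock: 5.8
ee_pos: [472.9, 430.2, 220.8]
eef_rot: [3.074, 0.631, -0.001]
contact_force: [0.2, -0.9, 0.1]
opening: 0.001
grasp_force: 0.0
```

```bash
python3 - <<'E'
from h import *
s=sensors.get_state(); print(s["ee_pos"],np.degrees(yaw(s)),s["contact_force"],G(112.9,25))
w=[(*G(112.9,17),222,23,1)]
plan(w)
E
```

```text
[472.93129851 430.20938706 220.82744244] 23.199654231149108 [ 0.17130081 -0.93795023  0.08362051] [475.14322333 433.00767282]
[-0.486 -0.174 -0.117  0.003]
--
```

Call:
apply_moves(moves=[-0.5, -0.2, 0, 0, -1, -0.74, -0.12, 0, -0.087, -1, -0.74, -0.12, 0, -0.087, -1, -0.74, -0.12, 0, -0.087, -1, -0.74, -0.12, 0, -0.087, -1])

```text
clock: 6.3
ee_pos: [438.3, 423.2, 221.6]
eef_rot: [-2.916, -1.165, -0.002]
contact_force: [0.7, 0.9, -0.1]
opening: 0.003
grasp_force: 0.4
```

Call:
apply_moves(moves=[-0.74, -0.12, 0, -0.087, -1, -0.74, -0.12, 0, -0.087, -1, -0.74, -0.12, 0, -0.087, -1, -0.74, -0.12, 0, -0.087, -1, -0.74, -0.12, 0, -0.087, -1])

```text
clock: 6.8
ee_pos: [411.2, 397.5, 221.6]
eef_rot: [-2.595, -1.768, -0.002]
contact_force: [-0.8, 1.5, -0.2]
opening: 0.005
grasp_force: 0.9
```

Call:
apply_moves(moves=[-0.74, -0.12, 0, -0.087, -1, -0.74, -0.12, 0, -0.087, -1, -0.6, -0.1, 0, -0.08, -1, -0.2, 0, 0, -0.03, -1, 0, 0, 0, 0, -1])

```text
clock: 7.3
ee_pos: [402.8, 375.7, 221.1]
eef_rot: [-2.326, -2.112, -0.001]
contact_force: [-0.7, -0.4, 0.6]
opening: 0.004
grasp_force: 0.1
```

```bash
python3 - <<'E'
from h import *
s=sensors.get_state(); print(s["ee_pos"],np.degrees(yaw(s)),s["contact_force"],G(172.9,17))
p,d=optics.grab_frame("scene")
cv2.imwrite("pics/s3.png",cv2.resize(p[130:290,190:350],None,fx=3.5,fy=3.5,interpolation=cv2.INTER_CUBIC))
for a in range(-7,360,60): print(a,(np.array(proj("scene",[*G(a,0,80),74]))-[190,130])*3.5)
E
```

```text
[402.79816602 375.69499982 221.06257864] 84.48061123116703 [-0.65976859 -0.38838554  0.59745273] [403.54534232 373.15216699]
-7 [205.16733415 173.35536488]
53 [121.01078638 243.79015412]
113 [182.73159363 333.08691821]
173 [340.49403409 343.23797646]
233 [417.32332318 262.15204861]
293 [344.81679077 181.71567458]
353 [205.16733415 173.35536488]
```

View pics/s3.png

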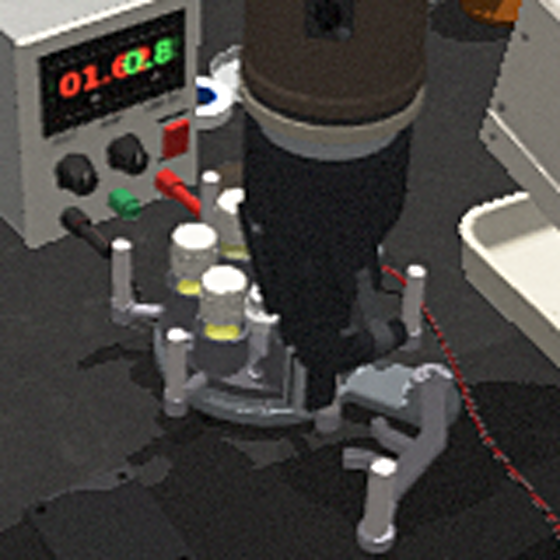

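The wheel has turned about 57.5 degrees: the pins at s3 (177,335) and (209,177) sit just short of the full step. I'll go round to the next pin (pin 1), now at about 110.5 degrees.

```bash
python3 - <<'E'
from h import *
plan([(398,425,222,70,2),(425,470,222,48,3),(478,472,222,24,3),(*G(110.5,23),222,21,2)])
E
```

```text
[ 2.43  -0.492 -0.049  0.126]
[ 2.349 -0.793 -0.049  0.126]
--
[ 1.717  0.333 -0.     0.128]
[ 1.746  0.111 -0.     0.128]
[ 1.746 -0.113 -0.     0.128]
--
[ 1.232  1.268 -0.     0.14 ]
[ 1.396  1.085 -0.     0.14 ]
[ 1.534  0.88  -0.     0.14 ]
--
[-0.85   1.776 -0.     0.026]
[-0.803  1.798 -0.     0.026]
--
```

Call:
apply_moves(moves=[2.4, -0.5, 0, 0.126, -1, 2.3, -0.8, 0, 0.126, -1, 1.7, 0.3, 0, 0.128, -1, 1.7, 0.1, 0, 0.128, -1, 1.7, -0.1, 0, 0.128, -1])

```text
clock: 7.85
ee_pos: [424.1, 469.0, 220.9]
eef_rot: [2.874, 1.269, 0.001]
contact_force: [0.2, -0.8, -0.3]
opening: -0.003
grasp_force: 0.0
```

Call:
apply_moves(moves=[1.2, 1.3, 0, 0.14, -1, 1.4, 1.1, 0, 0.14, -1, 1.5, 0.9, 0, 0.14, -1, 0, 0, 0, 0.026, -1, 0, 0, 0, 0.026, -1])

```text
clock: 8.35
ee_pos: [476.2, 469.3, 220.6]
eef_rot: [3.089, 0.574, -0.0]
contact_force: [-1.0, 0.4, -0.5]
opening: -0.003
grasp_force: 0.0
```

```bash
python3 - <<'E'
from h import *
s=sensors.get_state(); print(s["ee_pos"],np.degrees(yaw(s)),s["contact_force"])
plan([(*G(110.5,23),222,21,2),(*G(110.5,17),222,21,1)])
E
```

```text
[476.195052   469.32833557 220.62141839] 21.046948806094274 [-0.98342452  0.42552234 -0.54821353]
[-0.625  1.725 -0.069  0.   ]
[-0.624  1.726 -0.069  0.   ]
--
[-0.6   -0.005 -0.    -0.   ]
--
```

Call:
apply_moves(moves=[-0.6, 1.7, 0, 0, -1, -0.6, 1.7, 0, 0, -1, -0.6, 0, 0, 0, -1, -0.74, -0.12, 0, -0.087, -1, -0.74, -0.12, 0, -0.087, -1])

```text
clock: 8.85
ee_pos: [456.3, 428.0, 221.1]
eef_rot: [-3.024, -0.847, -0.001]
contact_force: [1.4, 0.2, -0.4]
opening: -0.002
grasp_force: 0.4
```

Call:
apply_moves(moves=[-0.74, -0.12, 0, -0.087, -1, -0.74, -0.12, 0, -0.087, -1, -0.74, -0.12, 0, -0.087, -1, -0.74, -0.12, 0, -0.087, -1, -0.74, -0.12, 0, -0.087, -1])

```text
clock: 9.35
ee_pos: [424.4, 408.7, 221.2]
eef_rot: [-2.769, -1.481, -0.001]
contact_force: [0.4, -0.2, -0.5]
opening: -0.004
grasp_force: 0.4
```

Call:
apply_moves(moves=[-0.74, -0.12, 0, -0.087, -1, -0.74, -0.12, 0, -0.087, -1, -0.74, -0.12, 0, -0.087, -1, -0.74, -0.12, 0, -0.087, -1, -0.74, -0.12, 0, -0.087, -1])

```text
clock: 9.85
ee_pos: [403.9, 377.6, 221.2]
eef_rot: [-2.384, -2.044, -0.002]
contact_force: [0.1, -0.2, 0.5]
opening: 0.001
grasp_force: 0.5
```

```bash
python3 - <<'E'
from h import *
s=sensors.get_state(); print(s["ee_pos"],np.degrees(yaw(s)),s["contact_force"],G(172.9,17))
p,d=optics.grab_frame("scene")
# white pin tops near expected pins at 53/113 deg
for a0 in(113,53,-7):
  for a in range(a0-6,a0+7,3):
    e=proj("scene",[*G(a,0,80),74]); 
    if a==a0: print(a0,e,topcent(p,e[0],e[1],4))
    else: print("   ",a,np.round(e,1))
plan([(398,425,222,70,2),(425,470,222,48,3),(478,472,222,24,3)])
E
```

```text
[403.86144558 377.60247138 221.15655019] 81.21536670725827 [ 0.0932936  -0.15475981  0.48619135] [403.54534232 373.15216699]
    107 [238.5 223.2]
    110 [240.3 224.2]
113 (np.float64(242.20902675018854), np.float64(225.16769091638784)) (np.float64(239.2731411229135), np.float64(224.8391502276176))
    116 [244.2 226. ]
    119 [246.2 226.9]
    47 [225.3 197. ]
    50 [224.9 198.3]
53 (np.float64(224.57451039557162), np.float64(199.65432974724484)) (np.float64(224.45847176079735), np.float64(198.67109634551494))
    56 [224.4 201. ]
    59 [224.3 202.4]
    -13 [252.5 178.6]
    -10 [250.5 179.1]
-7 (np.float64(248.61923832978482), np.float64(179.5301042512168)) (np.float64(250.66666666666666), np.float64(179.80898876404495))
    -4 [246.8 180.1]
    -1 [244.9 180.7]
[ 2.363 -0.643 -0.06   0.1  ]
[ 2.286 -0.876 -0.06   0.1  ]
--
[ 1.717  0.333 -0.     0.128]
[ 1.746  0.111 -0.     0.128]
[ 1.746 -0.113 -0.     0.128]
--
[ 1.232  1.268 -0.     0.14 ]
[ 1.396  1.085 -0.     0.14 ]
[ 1.534  0.88  -0.     0.14 ]
--
```

Call:
apply_moves(moves=[2.4, -0.6, 0, 0.1, -1, 2.3, -0.8, 0, 0.1, -1, 1.7, 0.3, 0, 0.128, -1, 1.7, 0.1, 0, 0.128, -1, 1.7, -0.1, 0, 0.128, -1])

```text
clock: 10.4
ee_pos: [427.2, 471.0, 220.9]
eef_rot: [-2.879, -1.255, 0.0]
contact_force: [-0.8, -0.7, -0.8]
opening: -0.0
grasp_force: 0.0
```

Call:
apply_moves(moves=[1.2, 1.3, 0, 0.14, -1, 1.4, 1.1, 0, 0.14, -1, 1.5, 0.9, 0, 0.14, -1, 0, 0, 0, 0.026, -1, 0, 0, 0, 0.026, -1])

```text
clock: 10.9
ee_pos: [479.9, 470.5, 220.6]
eef_rot: [-3.091, -0.557, 0.001]
contact_force: [-0.8, 0.9, 0.2]
opening: -0.0
grasp_force: 0.0
```

```bash
python3 - <<'E'
from h import *
s=sensors.get_state(); print(s["ee_pos"],np.degrees(yaw(s)),s["contact_force"])
plan([(*G(109.5,23),222,20,2),(*G(109.5,17),222,20,1)])
E
```

```text
[479.88680131 470.53300229 220.63987897] 20.433830300774822 [-0.84975114  0.94511156  0.22983155]
[-0.727  1.745 -0.068  0.004]
[-0.721  1.747 -0.068  0.004]
--
[-0.6   -0.005 -0.    -0.   ]
--
```

Call:
apply_moves(moves=[-0.7, 1.7, 0, 0, -1, -0.7, 1.7, 0, 0, -1, -0.6, 0, 0, 0, -1, -0.74, -0.12, 0, -0.087, -1, -0.74, -0.12, 0, -0.087, -1])

```text
clock: 11.4
ee_pos: [458.2, 428.4, 221.1]
eef_rot: [-3.029, -0.83, -0.001]
contact_force: [1.3, 0.6, 0.1]
opening: -0.001
grasp_force: 0.4
```

Call:
apply_moves(moves=[-0.74, -0.12, 0, -0.087, -1, -0.74, -0.12, 0, -0.087, -1, -0.74, -0.12, 0, -0.087, -1, -0.74, -0.12, 0, -0.087, -1, -0.74, -0.12, 0, -0.087, -1])

```text
clock: 11.9
ee_pos: [426.1, 409.4, 221.1]
eef_rot: [-2.778, -1.465, -0.001]
contact_force: [0.5, 0.4, 0.1]
opening: -0.001
grasp_force: 0.5
```

Call:
apply_moves(moves=[-0.74, -0.12, 0, -0.087, -1, -0.74, -0.12, 0, -0.087, -1, -0.74, -0.12, 0, -0.087, -1, -0.74, -0.12, 0, -0.087, -1, 0, 0, 0, 0, -1])

```text
clock: 12.4
ee_pos: [408.5, 384.6, 220.8]
eef_rot: [-2.485, -1.92, 0.001]
contact_force: [-1.1, -0.4, 0.3]
opening: -0.001
grasp_force: 0.0
```

```bash
cat >> h.py <<'E'
from scipy.optimize import minimize_scalar
def pinangle(n,p,a0s=(113,53,-7)):
    for a0 in a0s:
        e=proj(n,[*G(a0,0,80),74]); c=np.array(topcent(p,e[0],e[1],4)); c=np.array(topcent(p,c[0],c[1],4))
        m=minimize_scalar(lambda a:np.hypot(*(np.array(proj(n,[*G(a,0,80),74]))-c)),bounds=(a0-15,a0+15),method="bounded"); print(a0,np.round(c,1),"angle-nominal",m.x-a0+.1,"miss px",m.fun)
E
python3 - <<'E'
from h import *
s=sensors.get_state(); print(s["ee_pos"],np.degrees(yaw(s)),s["contact_force"],G(172.9,17))
p0=np.load("scene0.npz")["p"]; pinangle("scene",p0); print("now")
p,d=optics.grab_frame("scene"); pinangle("scene",p)
E
```

```text
[408.4749528  384.57404168 220.831726  ] 75.38655999015245 [-1.1059454  -0.36936859  0.32416575] [403.54534232 373.15216699]
113 [241.5 226. ] angle-nominal -0.2923556608317114 miss px 1.0808708342769202
53 [223.7 200.6] angle-nominal 2.3376823084789806 miss px 0.7532095727831252
-7 [248.1 180.5] angle-nominal 1.2475178322970915 miss px 0.7525972662117664
now
113 [236.5 223.4] angle-nominal -8.307753409471639 miss px 1.1506085573143248
53 [225.  196.9] angle-nominal -5.717873908364561 miss px 0.34501632901097934h.py:15: RuntimeWarning: invalid value encountered in scalar divide
  return (xs*w).sum()/w.sum(),(ys*w).sum()/w.sum()
Traceback (most recent call last):
  File "h.py", line 41, in pinangle
    e=proj(n,[*G(a0,0,80),74]); c=np.array(topcent(p,e[0],e[1],4)); c=np.array(topcent(p,c[0],c[1],4))
                                                                               ~~~~~~~^^^^^^^^^^^^^^^
  File "h.py", line 13, in topcent
    u0,v0=int(round(u)),int(round(v)); w=p[v0-r:v0+r+1,u0-r:u0+r+1].astype(float).min(2)
              ~~~~~^^^
ValueError: cannot convert float NaN to integer
```

Call:
apply_moves(moves=[-0.3, -0.05, 0, -0.035, -1, -0.3, -0.05, 0, -0.035, -1, -0.3, -0.05, 0, -0.035, -1, -0.25, -0.05, 0, -0.035, -1, 0, 0, 0, 0, -1])

```text
clock: 12.95
ee_pos: [405.3, 374.1, 220.9]
eef_rot: [-2.35, -2.084, -0.001]
contact_force: [-0.2, 0.5, -0.5]
opening: 0.002
grasp_force: 0.1
```

```bash
python3 - <<'E'
from h import *
s=sensors.get_state(); print(s["ee_pos"],np.degrees(yaw(s)),s["contact_force"],G(172.9,17))
p,d=optics.grab_frame("scene"); pinangle("scene",p,(113,53))
plan([(400,422,222,70,2),(380,460,222,60,1)])
E
```

```text
[405.25144166 374.13455759 220.89364546] 83.15201148408931 [-0.20581629  0.51676732 -0.51588808] [403.54534232 373.15216699]
113 [240.7 225.7] angle-nominal -1.4261927698310415 miss px 1.1120441277990185
53 [224.  199.9] angle-nominal 0.864401614624731 miss px 0.533270601974578
[ 2.345 -0.555 -0.057  0.114]
[ 2.266 -0.819 -0.057  0.114]
--
[ 2.887 -3.179 -0.     0.175]
--
```

Call:
apply_moves(moves=[-0.15, 0, 0, -0.02, -1, 0, 0, 0, 0, -1, 0, 0, 0, 0, -1, 2.4, -0.5, 0, 0.12, -1, 2.3, -0.8, 0, 0.12, -1])

```text
clock: 13.5
ee_pos: [400.9, 420.3, 220.5]
eef_rot: [2.57, 1.805, -0.001]
contact_force: [-0.7, 0.2, -0.5]
opening: 0.007
grasp_force: 0.0
```

```bash
python3 - <<'E'
from h import *
s=sensors.get_state(); print(s["ee_pos"],np.degrees(yaw(s)),s["contact_force"])
p,d=optics.grab_frame("scene"); pinangle("scene",p,(113,53))
plan([(370,448,225,57,2),(310,440,225,48,2),(280,400,225,38,1),(*F(.5,-30),225,38,1)])
E
```

```text
[400.88003646 420.27181924 220.47184601] 70.15554331530797 [-0.68185227  0.16825507 -0.52855129]
113 [240.9 225. ] angle-nominal -1.6135584540593526 miss px 0.40570996470539383
53 [223.8 200.5] angle-nominal 2.226308013115022 miss px 0.6356875179839729
[ 0.59  -1.761 -0.172  0.113]
[ 0.388 -1.816 -0.172  0.113]
--
[-1.969 -2.298 -0.     0.079]
[-2.144 -2.137 -0.     0.079]
--
[-4.98   0.447 -0.     0.175]
--
[-0.044  4.026 -0.    -0.   ]
--
```

Call:
apply_moves(moves=[0.6, -1.8, 0, 0.11, -1, 0.4, -1.8, 0, 0.11, -1, -2, -2.3, 0, 0.08, -1, -2.1, -2.1, 0, 0.08, -1, 0, 0, 0, 0.08, -1])

```text
clock: 14.05
ee_pos: [307.1, 434.3, 220.8]
eef_rot: [2.909, 1.185, -0.003]
contact_force: [0.5, 0.3, -0.0]
opening: 0.005
grasp_force: 0.0
```

```bash
python3 - <<'E'
from h import *
s=sensors.get_state(); print(s["ee_pos"],np.degrees(yaw(s)),s["contact_force"],s["joint_positions"])
w=[(280,400,225,38,2),(*F(.5,-30),225,38,1),(*F(.5,-17),225,38,1)]
for t in(.4,.3,.2,.1,0): w.append((*F(t,-17),225,9+np.degrees(t),1))
plan(w)
E
```

```text
[307.14149266 434.31626063 220.78009945] 44.319057837040084 [ 0.4735492   0.30475309 -0.03125084] [-0.44897661  0.63271759 -0.79565038  1.94807156  0.61333041  0.82164449
 -2.382727  ]
[-2.17   0.279 -0.211  0.055]
[-2.151  0.399 -0.211  0.055]
--
[-0.044  4.026 -0.    -0.   ]
--
[ 1.3    0.005 -0.    -0.   ]
--
[ 1.147 -0.109 -0.     0.106]
--
[ 1.146 -0.116 -0.     0.1  ]
--
[ 1.146 -0.116 -0.     0.1  ]
--
[ 1.146 -0.116 -0.     0.1  ]
--
[ 1.146 -0.116 -0.     0.1  ]
--
```

Call:
apply_moves(moves=[-2.2, 0.3, 0, 0.055, -1, -2.1, 0.4, 0, 0.055, -1, 0, 2, 0, 0, -1, 0, 2, 0, 0, -1, 0, 0, 0, 0, -1])

```text
clock: 14.55
ee_pos: [310.5, 366.4, 220.4]
eef_rot: [2.97, 1.015, 0.0]
contact_force: [0.5, 0.5, -0.2]
opening: 0.002
grasp_force: 0.0
```

```bash
python3 - <<'E'
from h import *
s=sensors.get_state(); print(s["ee_pos"],np.degrees(yaw(s)),s["contact_force"],s["joint_positions"][6],F(.5,-30))
w=[(*F(.5,-17),221,38,2)]
for t in np.arange(.45,-.01,-.05): w.append((*F(t,-17),221,9+np.degrees(t),1))
plan(w)
E
```

```text
[310.5370148  366.43093011 220.41366872] 37.73818941915709 [ 0.48037919  0.50493484 -0.21038102] -2.4194825529930033 [304.43704753 368.00755835]
[ 0.457 -0.25  -0.029 -0.002]
[ 0.458 -0.249 -0.029 -0.002]
--
[ 0.572 -0.069 -0.     0.056]
--
[ 0.572 -0.072 -0.     0.05 ]
--
[ 0.572 -0.072 -0.     0.05 ]
--
[ 0.572 -0.072 -0.     0.05 ]
--
[ 0.572 -0.072 -0.     0.05 ]
--
[ 0.572 -0.072 -0.     0.05 ]
--
[ 0.572 -0.072 -0.     0.05 ]
--
[ 0.572 -0.072 -0.     0.05 ]
--
[ 0.572 -0.072 -0.     0.05 ]
--
[ 0.572 -0.072 -0.     0.05 ]
--
```

Call:
apply_moves(moves=[0.45, -0.25, 0, 0, -1, 0.45, -0.25, 0, 0, -1, 0.57, -0.07, 0, 0.05, -1, 0.57, -0.07, 0, 0.05, -1, 0.57, -0.07, 0, 0.05, -1])

```text
clock: 15.05
ee_pos: [325.1, 391.1, 220.7]
eef_rot: [-3.039, -0.794, 0.001]
contact_force: [-1.3, -1.0, 0.1]
opening: -0.001
grasp_force: 0.6
```

Call:
apply_moves(moves=[0.57, -0.07, 0, 0.05, -1, 0.57, -0.07, 0, 0.05, -1, 0.57, -0.07, 0, 0.05, -1, 0.57, -0.07, 0, 0.05, -1, 0, 0, 0, 0, -1])

```text
clock: 15.55
ee_pos: [344.9, 403.3, 220.7]
eef_rot: [-3.102, -0.488, -0.0]
contact_force: [0.0, -0.1, 0.2]
opening: -0.002
grasp_force: 0.0
```

Call:
apply_moves(moves=[0.4, -0.05, 0, 0.04, -1, 0.4, -0.05, 0, 0.04, -1, 0.3, -0.05, 0, 0.03, -1, 0.3, -0.05, 0, 0.03, -1, 0, 0, 0, 0, -1])

```text
clock: 16.05
ee_pos: [358.7, 407.4, 220.7]
eef_rot: [3.13, 0.267, 0.001]
contact_force: [-0.2, 0.7, 0.0]
opening: -0.002
grasp_force: 0.0
```

```bash
python3 - <<'E'
from h import *
s=sensors.get_state(); print(s["ee_pos"],np.degrees(yaw(s)),s["contact_force"],s["joint_positions"][6],F(0,-17))
plan([(*F(0,-17),221,9,2)])
p,d=optics.grab_frame("scene"); pinangle("scene",p,(113,53))
E
```

```text
[358.65131773 407.40149171 220.72318461] 9.747111661754126 [-0.15723993  0.74028794  0.00792841] -2.775632032998275 [363.10410109 406.15115493]
[ 0.209  0.099 -0.014  0.007]
[ 0.209  0.098 -0.014  0.007]
--
113 [241.2 226. ] angle-nominal -0.5958574712504344 miss px 1.1910837437297217
53 [223.8 200.5] angle-nominal 2.2392885578910353 miss px 0.6556565986344701
```

Call:
apply_moves(moves=[0.2, 0, 0, 0, -1, 0.2, 0, 0, 0, -1, 0.2, 0, 0, 0, -1, 0.1, 0, 0, 0, -1, 0, 0, 0, 0, -1])

```text
clock: 16.6
ee_pos: [364.5, 408.6, 220.6]
eef_rot: [3.13, 0.27, -0.002]
contact_force: [-4.3, -0.7, 2.9]
opening: -0.002
grasp_force: 2.3
```

Call:
apply_moves(moves=[0.15, 0, 0, 0, -1, 0.15, 0, 0, 0, -1, 0.1, 0, 0, 0, -1, 0, 0, 0, 0, -1, 0, 0, 0, 0, -1])

```text
clock: 17.1
ee_pos: [365.6, 409.1, 220.4]
eef_rot: [3.127, 0.273, -0.009]
contact_force: [-16.0, -4.4, 9.9]
opening: 0.004
grasp_force: 7.9
```

The lever is on its home stop (16 N). I'll back off, lift clear and check.

Call:
apply_moves(moves=[-1.5, 0, 0, 0, -1, -3, 0, 0, 0, -1, 0, 0, -4, 0, -1, 0, 0, -4, 0, -1, 0, 0, -4, 0, -1])

```text
clock: 17.6
ee_pos: [324.5, 401.3, 342.0]
eef_rot: [3.13, 0.27, 0.001]
contact_force: [0.9, 1.0, 0.0]
opening: 0.006
grasp_force: 0.0
```

Call:
apply_moves(moves=[0, 4.5, -2, -0.1, -1, 0, 4.5, -2, -0.1, -1, 0, 4.5, -2, -0.1, -1, 0, 4.5, 0, -0.1, -1, 0, 4.5, 0, -0.1, -1])

```text
clock: 18.1
ee_pos: [404.4, 194.6, 400.4]
eef_rot: [2.966, 1.03, 0.005]
contact_force: [0.6, -0.0, -0.5]
opening: -0.001
grasp_force: 0.0
```

Call:
apply_moves(moves=[1.5, 4.5, 0, -0.1, -1, 1.5, 4.5, 0, -0.1, -1, 1.5, 4, 0, 0, -1, 0, 0, 0, 0, -1, 0, 0, 0, 0, -1])

```text
clock: 18.6
ee_pos: [526.2, 133.1, 398.8]
eef_rot: [-2.853, -1.313, 0.001]
contact_force: [-0.8, 1.0, 0.2]
opening: 0.001
grasp_force: 0.0
```

```bash
python3 - <<'E'
from h import *
s=sensors.get_state(); print(s["ee_pos"],s["contact_force"],s["clock"])
p,d=optics.grab_frame("top"); 
e=proj("top",[379.8,409.4,74]); lever(*e,p); pinangle("top",p,(-7,53,113,173,233))
cv2.imwrite("pics/t2.png",cv2.resize(p[165:285,195:315],None,fx=5,fy=5,interpolation=cv2.INTER_CUBIC))
E
```

```text
[526.16448064 133.14637915 398.76085688] [-0.79017675  0.97572355  0.16652558] 18.6
peg [380.01698578 409.3726614 ] r 114.49373588567548 angle -0.0018331696561910693
-7 [258.1 177.4] angle-nominal -0.22072970595276029 miss px 0.07467904113901908
53 [223.8 190.8] angle-nominal -0.16674118637710364 miss px 0.014542186272787347
113 [218.1 227.2] angle-nominal -0.17858838869349256 miss px 0.05544828606699036
173 [247.8 250.6] angle-nominal 0.4775881558236733 miss px 0.01865453692568898h.py:15: RuntimeWarning: invalid value encountered in scalar divide
  return (xs*w).sum()/w.sum(),(ys*w).sum()/w.sum()
Traceback (most recent call last):
  File "h.py", line 41, in pinangle
    e=proj(n,[*G(a0,0,80),74]); c=np.array(topcent(p,e[0],e[1],4)); c=np.array(topcent(p,c[0],c[1],4))
                                                                               ~~~~~~~^^^^^^^^^^^^^^^
  File "h.py", line 13, in topcent
    u0,v0=int(round(u)),int(round(v)); w=p[v0-r:v0+r+1,u0-r:u0+r+1].astype(float).min(2)
              ~~~~~^^^
ValueError: cannot convert float NaN to integer
```

```bash
python3 - <<'E'
from h import *
p,_=optics.grab_frame("scene"); q,_=optics.grab_frame("top")
f=lambda a:cv2.resize(a,(400,400),interpolation=cv2.INTER_CUBIC)
cv2.imwrite("pics/fin.png",np.hstack([f(p[140:280,205:345]),f(q[165:285,195:315])]))
E
```

```text
(no output)
```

View pics/fin.png

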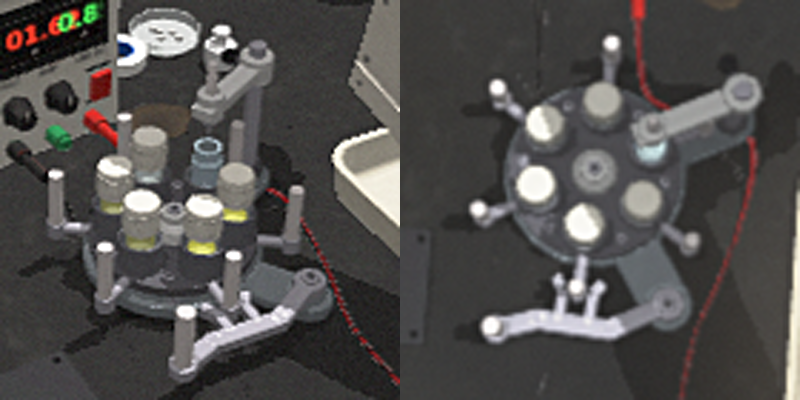

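The open vial at fin (207,160) is under the needle. The fork encloses the pin at fin (577,288), and the lever is home with its peg at fin (491,326).

```bash
python3 -c "
from workcell import robot
print(robot.sign_off())"
```

```text
the job is handed in; nothing more can be done
None
```

The open vial is under the needle, the lever is fully home with its fork round the pin so the wheel is locked, and the job was handed in at about 19 s of the 67 s allowed.

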